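Get the boxed-in beaker onto the hot plate

TASK

The small steel beaker stands boxed in at the back of the tray by three canisters. Set all three canisters aside on the cork mat, stand the beaker in the middle of the hot plate's disc, then put each canister back on the tray in the place where it stood at the start. Keep everything you carry upright, and leave the mug, the teapot and the marker alone.

Things in the scene. Friction and masses are not known exactly. Their poses are not given: they have to be found in the camera images.
- round_canister_mid (a point): Round canister, 60 mm across; white stoneware, flat wooden lid with a turned knob; 160 mm high: body 118, lid 10, thin neck 10, then the knob, an upright cylinder 26 mm across and 22 mm high, its centre 69 mm above this point. The lid fits tightly: carry it by the knob. 0.25 to 0.5 kg. Point: centre of the canister, half-way up; z up its axis.
- square_canister_mid (a point): Square canister, 56 by 56 mm; white stoneware, flat wooden lid with a turned knob; 146 mm high: body 104, lid 10, thin neck 10, then the knob, an upright cylinder 26 mm across and 22 mm high, its centre 62 mm above this point. The lid fits tightly: carry it by the knob. 0.25 to 0.5 kg. Point: centre of the canister, half-way up; z up its axis.
- hex_canister_mid (a point): Six-sided canister, 54 mm across the flats (62 mm across the corners); white stoneware, flat wooden lid with a turned knob; 132 mm high: body 90, lid 10, thin neck 10, then the knob, an upright cylinder 26 mm across and 22 mm high, its centre 55 mm above this point. The lid fits tightly: carry it by the knob. 0.25 to 0.5 kg. Point: centre of the canister, half-way up; z up its axis.
- beaker_mid (a point): Small empty steel beaker, an open straight-sided cup 48 mm across and 50 mm high with 2.5 mm walls, about 0.09 kg. The point is its centre, half-way up; z is up along its axis.
- tray: Fixed bamboo tray, 180 mm along its x and 230 mm along its y; floor 8 mm thick, rim 8 mm wide and 20 mm high from the table. On it stand the beaker and the canisters: one in front of the beaker (towards -x) and one on either side, centres about 64 mm from the beaker's. Origin: centre of its underside, on the table.
- mat: Fixed cork mat, the place to set things aside: 280 mm along its x, 150 mm along its y, 5 mm thick. It lies to the left or to the right of the tray. Origin: centre of its underside, on the table.
- hotplate_disc (a point): Centre of the top face of the hot plate's dark round disc, 120 mm across, 72 mm above the table. The hot plate is a fixed white housing, 180 by 180 mm, lower than the disc; it is cold. It stands on the other side of the tray from the mat. z is up.
- glass_mug: Bystander: loose glass mug, 76 mm across, 105 mm high, beyond the tray. Origin: centre of its underside.
- teapot: Bystander: loose glass teapot with a wooden lid and a glass ball on it, about 115 mm across, 127 mm high, beyond the tray. Origin: centre of its underside.
- marker: Bystander: loose yellow and grey marker pen lying on the table between the robot and the tray, 110 mm long, 24 mm wide, 16 mm high. Origin: near the middle of its underside.
There are look-alikes about, which are no part of the job. Leave any pink or purple look-alike of the part that bears hex_canister_mid alone. What is shaped like the part that bears square_canister_mid but orange is not meant.

How it is judged (in metres and radians):
On the way, in this order (a step that is already met when the one before it is completed fails the run):
1. all three canisters stand upright on the cork mat (x of round_canister_mid in the frame of mat between -0.14 and 0.14 m and y of round_canister_mid in the frame of mat between -0.075 and 0.075 m and z of round_canister_mid in the frame of mat between 0.079 and 0.091 m and angle between each of round_canister_mid, square_canister_mid, hex_canister_mid's own z axis and vertical below 0.1 rad and x of square_canister_mid in the frame of mat between -0.14 and 0.14 m and y of square_canister_mid in the frame of mat between -0.075 and 0.075 m and z of square_canister_mid in the frame of mat between 0.072 and 0.084 m and x of hex_canister_mid in the frame of mat between -0.14 and 0.14 m and y of hex_canister_mid in the frame of mat between -0.075 and 0.075 m and z of hex_canister_mid in the frame of mat between 0.065 and 0.077 m), for 0.2 s.
2. the beaker stands in the middle of the hot plate's disc while all three canisters are still on the mat (all of step 1 and horizontal distance between beaker_mid and hotplate_disc below 0.015 m and z of beaker_mid in the frame of hotplate_disc between 0.019 and 0.031 m and angle between beaker_mid's own z axis and vertical below 0.1 rad and linear speed of beaker below 0.02 m/s), for 0.2 s.
At the end, for the whole second after the job is handed in: Each canister stands upright and at rest on the tray within 15 mm of the place where it stood at the start (whichever way it is turned), and the beaker stands upright and at rest on the hot plate's disc, its centre within 15 mm of the disc's centre (horizontal distance between beaker_mid and hotplate_disc below 0.015 m and z of beaker_mid in the frame of hotplate_disc between 0.019 and 0.031 m and angle between each of beaker_mid, round_canister_mid, square_canister_mid, hex_canister_mid's own z axis and vertical below 0.1 rad and linear speed of each of beaker, round_canister, square_canister, hex_canister below 0.02 m/s and distance of each of round_canister_mid, square_canister_mid, hex_canister_mid from where it was at the start of the episode below 0.015 m); the robot touches nothing.
It fails at once if the mug is disturbed (moved more than 20 mm) (distance of glass_mug from where it was at the start of the episode above 0.02 m).
It fails at once if the teapot is disturbed (moved more than 20 mm) (distance of teapot from where it was at the start of the episode above 0.02 m).
It fails at once if the marker is disturbed (moved more than 20 mm) (distance of marker from where it was at the start of the episode above 0.02 m).
It fails at once if a canister or the beaker is tipped by more than about 30 degrees (angle between any of round_canister_mid, square_canister_mid, hex_canister_mid, beaker_mid's own z axis and vertical above 0.52 rad).
It also fails if it takes over 147 s, if anything falls off the work surface, if the arm or the gripper's body presses on something with over 40 N, if the wrist force passes 120 N, or if a joint passes its speed limit or range.

ROBOT

A 6-joint arm with a two-finger parallel gripper is mounted at the origin on the work surface. World frame = base frame: x ahead of the robot, y to its left, z up, the work surface at z = 0. Lengths are in m, angles in degrees, forces in N, time in s.
With the tool pointing down it reaches from about 0.375 to 0.9 m from the base axis. Payload 3.1 kg.
Tool frame: the origin (TCP) lies at the very end of the fingers, on their centre line; the grasp point (between the pads) lies 19 mm behind it; z points along the fingers, y is the line along which they close (so a half turn about z gives the same grasp; the last joint's range is limited). The gripper opens to 87 mm and grips with 3 to 60 N. Pads are 19 mm wide; open, the fingers measure 117 mm over their backs; the gripper's body (75 mm by 190 mm) begins 51 mm behind the grasp point.
Start: joints at [56.121, 30.224, 82.088, -0, 67.689, -10.227], TCP at [0.251, 0.572, 0.223] pointing down, gripper open.
Joint ranges: [-176.69, 176.69], [-43.24, 126.21], [12.49, 139.97], [-82, 262], [0, 151.66], [-163.58, 163.58]. Speed limits (degrees/s): [159.86, 159.86, 180, 180, 180, 180].

INTERFACE

Orientations are given as a 3x3 rotation matrix whose columns are the frame's x, y, z axes.
In Python, from rig import * gives the robot as it stands.
- The arm moves only by the tool jog_arm, never from a script. Its arguments are lists of equal length, an entry for each row: "delta_pos": the shift along the world's x, y, z in cm, a list of three; "turn": the turn about the world's z in degrees; "grip": the closure, from 0 (fully open) to 1 (shut). In form: {"delta_pos": [[x, y, z], ...], "turn": [turn, ...], "grip": [grip, ...]}. A call has 1 to 12 rows; each row is the pose to reach, as a shift and turn from the pose commanded when the call began; what a row does not reach only later rows make up. A row lasts 1/8 s, in which the tool goes at most 62.5 mm and 10.7 degrees, less where a joint would pass 70% of its speed; a pose out of reach is approached as far as the arm can. A call with a gripper value outside its range is refused whole. The fingers move at their own pace and stop on an object; the grip force is fixed at half the most. Time passes only in rows, so rows that repeat a pose let the fingers close. It gives the time, the measured TCP pose, the force, the opening and the grip force at its end, in the units of the state.
- read_state(): the state, without advancing time (a new reading comes with each control period).
- capture(name): name is "scene" or "top" or "wrist"; returns a dict with "color" (400x640x3 uint8, blue, green, red), "fovy" (degrees; the focal length in pixels is half the picture's height over the tangent of half this angle, whatever the lens; pixels are square), "cx", "cy" (the principal point, pixels), "k1" (the pictures are not rectified: a ray, as slopes to the right and down, at radius r is drawn at 1 + k1 r^2 times it, then the intrinsics apply), "camera_from_world" (4x4, takes a point from world to camera coordinates). Camera axes: x right, y up, looking along -z (the intrinsics and any distortion apply to the point x, -y, -z); pixel columns grow to the right and rows downward; lengths in m; the calibration is good to about 2 mm. A picture is of the moment at which its call begins. There is no depth.
- hand_in(): hands the job in; it is judged then, once.
The state is a dict: "time_s": time; "joint_positions": joint angles; "qvel": joint speeds; "tau": joint torques, N m; "position": TCP position; "tcp_rot": TCP orientation; "force": force on the tool from outside, world axes, zero at the start; "moment": the same for the moment, N m; "opening": opening from 0.0 (shut) to 1.0 (fully open); "grasp_force": force on a finger pad.
Only numpy, scipy, OpenCV 4.12 (cv2) and the standard library are available. Lean on these libraries where they do the work, as an engineer would, in place of code of your own. Each camera call takes 0.05 s, during which the arm holds its last target. There are 200 camera calls.

## Working session

There is one attempt and no reset: what is moved stays moved. The work goes in short steps, Python scripts to look and compute and a tool call to move; the robot and the scene stay as the last step left them, time stands still between calls to the robot, and variables do not carry over. Pictures are saved under pics/ and viewed, at most 14 in all, crops included, and the job is handed in when it is done.

Besides the shell and the picture viewer there is one more tool, called by a JSON object that holds its "op" and its "data". jog_arm: Moves the arm, as the interface text tells. Its arguments: {"type":"object","properties":{"delta_pos":{"type":"array"},"turn":{"type":"array"},"grip":{"type":"array"}},"required":["delta_pos","turn","grip"]}

```bash
mkdir -p pics; cat > h.py <<'E'
from rig import *
import numpy as np, cv2, pickle
def shot(n,tag):
    c=capture(n); cv2.imwrite(f'pics/{tag}.png',c['color']); pickle.dump(c,open(f'{tag}.pkl','wb')); return c
def load(tag): return pickle.load(open(f'{tag}.pkl','rb'))
def KD(c):
    f=200/np.tan(np.radians(c['fovy'])/2)
    return np.array([[f,0,c['cx']],[0,f,c['cy']],[0,0,1]]),np.array([c['k1'],0,0,0.])
def ray(c,uv):
    K,D=KD(c); p=cv2.undistortPoints(np.array([[uv]],float),K,D)[0,0]
    M=np.array(c['camera_from_world']); R=M[:3,:3]; return -R.T@M[:3,3], R.T@np.array([p[0],-p[1],-1])
def onz(c,uv,z):
    o,d=ray(c,uv); return o+d*(z-o[2])/d[2]
def proj(c,P):
    K,D=KD(c); M=np.array(c['camera_from_world']); q=M[:3,:3]@np.array(P,float)+M[:3,3]
    return cv2.projectPoints(np.array([[q[0],-q[1],-q[2]]]),np.zeros(3),np.zeros(3),K,D)[0].ravel()
E
python3 - <<'E'
from h import *
for n in('scene','top'):
    c=shot(n,n+'0'); o,d=ray(c,(320,200)); print(n,o,d,c['fovy'],c['k1'])
s=read_state(); print(s['time_s'],s['position'],s['tcp_rot'])
E
```

```text
scene [1.41597522 0.22169163 0.73812205] [-0.7550985  -0.22214446 -0.61694268] 43.33352367206385 -0.1425898320642233
top [0.4835877  0.00496472 1.20428171] [ 0.0993547  -0.02156173 -0.99506041] 46.136781222760604 -0.10801510613295492
0.1 [0.25033007 0.57197344 0.22167551] [[-9.16007836e-01  4.01158836e-01 -1.11028702e-03]
 [ 4.01160193e-01  9.16006535e-01 -1.59004521e-03]
 [ 3.79169485e-04 -1.90189683e-03 -9.99998120e-01]]
```

View pics/scene0.png

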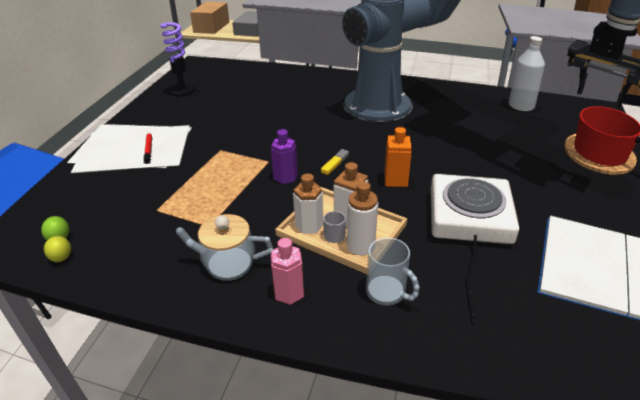

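View pics/top0.png

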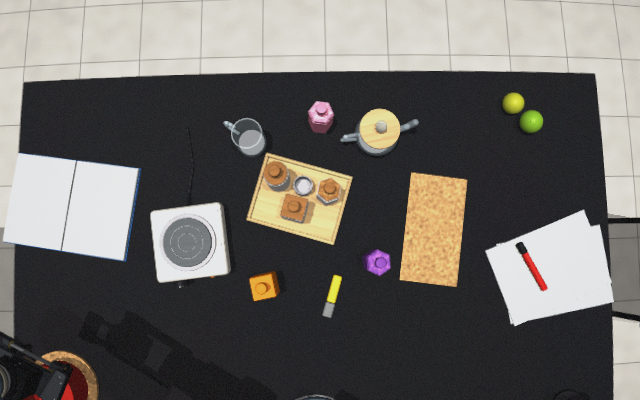

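The top view shows the round canister at (277,174), the square at (294,208), the hex at (329,190), the beaker at (304,185), the disc at (187,241) and the mat at (434,230). The look-alikes are orange (263,286), purple (378,263) and pink (320,116). The three white ones with wooden lids on the tray fit the description. I'll confirm with a crop.

```bash
python3 - <<'E'
from h import *
c=load('top0'); s=load('scene0')
cr=c['color'][145:250,240:360]; a=cv2.resize(cr,None,fx=5,fy=5,interpolation=cv2.INTER_CUBIC)
cv2.imwrite('pics/crop1.png',a)
cr=s['color'][150:270,270:420]; a=cv2.resize(cr,None,fx=5,fy=5,interpolation=cv2.INTER_CUBIC)
cv2.imwrite('pics/crop2.png',a)
print('disc',onz(c,(187,241),.072))
for n,uv,z in(('round',(276,172),.168),('sq',(293,206),.154),('hex',(330,187),.140),('beaker',(304,185),.058)): print(n,onz(c,uv,z))
for uv in((411,173),(467,179),(456,287),(400,279)): print('mat',onz(c,uv,.005))
for uv in((265,154),(352,177),(334,243),(247,220)): print('tray',onz(c,uv,.02))
for n,uv,z in (('orange',(262,288),.146),('purple',(379,263),.132),('pink',(320,107),.132),('mug',(247,128),.105),('teapot',(381,128),.12),('mk',(332,296),.016)):print(n,onz(c,uv,z))
E
```

```text
disc [0.5022588  0.30440645 0.072     ]
round [0.651496   0.07952242 0.168     ]
sq [0.57592998 0.04306879 0.154     ]
hex [ 0.61931123 -0.04148971  0.14      ]
beaker [0.63578299 0.01880299 0.058     ]
mat [ 0.66985778 -0.25850464  0.005     ]
mat [ 0.65219124 -0.40601216  0.005     ]
mat [ 0.3738884  -0.36540727  0.005     ]
mat [ 0.39797401 -0.22106619  0.005     ]
tray [0.72264772 0.11798814 0.02      ]
tray [ 0.65939448 -0.10335858  0.02      ]
tray [ 0.49254455 -0.05393878  0.02      ]
tray [0.5540973  0.16484346 0.02      ]
orange [0.39364079 0.11533325 0.146     ]
purple [ 0.44435036 -0.14999894  0.132     ]
pink [ 0.81006633 -0.02241168  0.132     ]
mug [0.7697192 0.1527952 0.105    ]
teapot [ 0.76065781 -0.16608754  0.12      ]
mk [ 0.35987185 -0.04651602  0.016     ]
```

View pics/crop1.png

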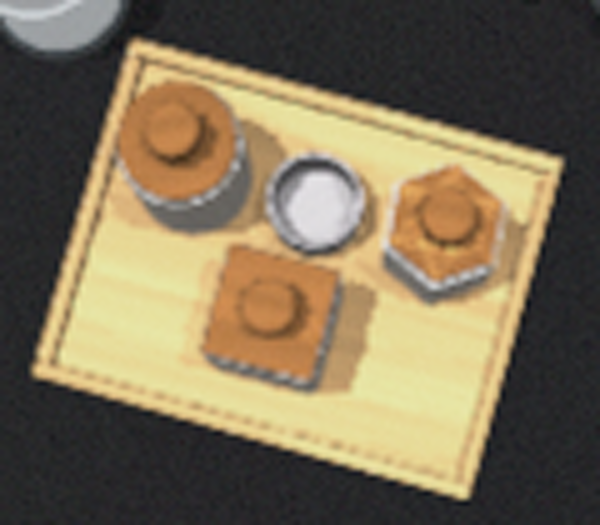

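View pics/crop2.png

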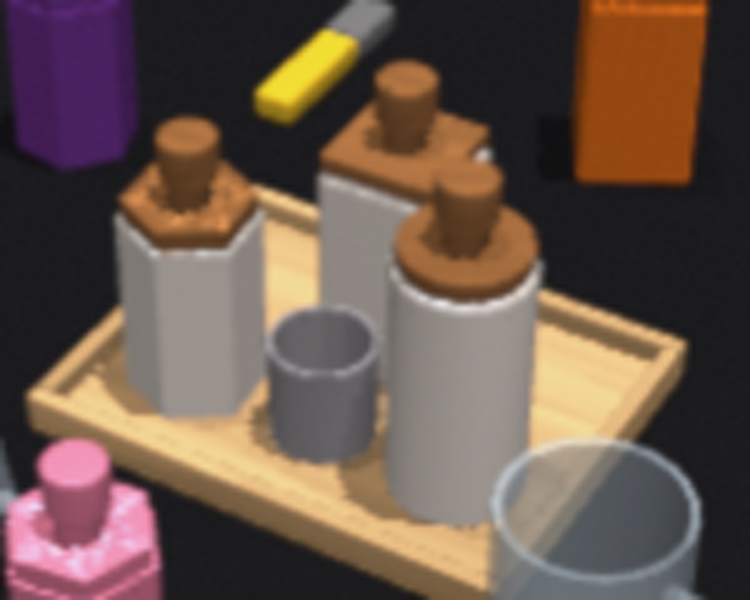

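Crop 1 confirms three white canisters with brown lids and knobs around the steel beaker: round knob (173,128), square (268,303), hex (449,211). The scene crop shows the same three in white. Triangulating next.

```bash
python3 - <<'E'
from h import *
c=load('top0'); s=load('scene0')
f=lambda u,x0,y0:(x0+(u[0]+.5)/5-.5,y0+(u[1]+.5)/5-.5)
for n,a,b,z in(('round',(172,126),(470,178),.168),('sq',(267,302),(408,80),.154),('hex',(449,210),(188,136),.140),('beaker',(316,202),(323,340),.058)):
    ua,ub=f(a,240,145),f(b,270,150)
    print(n,onz(c,ua,z)[:2].round(4),onz(s,ub,z)[:2].round(4))
def centre(cc,m,z):
    k=max(cv2.findContours(m,cv2.RETR_EXTERNAL,cv2.CHAIN_APPROX_NONE)[0],key=cv2.contourArea)
    return cv2.fitEllipse(k)
for cc,b in((c,(150,200,75,80)),(s,(435,165,75,60))):
    x,y,w,h=b; g=cv2.cvtColor(cc['color'],cv2.COLOR_BGR2GRAY)[y:y+h,x:x+w]
    sub=((g<150)*255).astype('uint8'); sub=cv2.morphologyEx(sub,cv2.MORPH_CLOSE,np.ones((5,5)))
    n,l,st,ce=cv2.connectedComponentsWithStats(sub)
    i=l[h//2 if cc is c else 30,w//2]; e=centre(cc,((l==i)*255).astype('uint8'),0)
    print('disc',e,onz(cc,(e[0][0]+x,e[0][1]+y),.072)[:2])
E
```

```text
round [0.6565 0.0839] [0.6539 0.0848]
sq [0.5782 0.043 ] [0.5748 0.043 ]
hex [ 0.6203 -0.0401] [ 0.6161 -0.0397]
beaker [0.6358 0.0218] [0.6339 0.0217]
disc ((38.420291900634766, 41.90418243408203), (47.78288650512695, 51.71501159667969), 79.54306030273438) [0.50002811 0.30090762]
disc ((39.10258102416992, 22.86212921142578), (57.304290771484375, 73.31724548339844), 100.07688903808594) [0.47498301 0.30312358]
```

{"op": "jog_arm", "data": {"delta_pos": [[4,-6,3],[8,-12,5],[12,-18,5],[15,-24,5],[18,-30,5],[21,-36,5],[25,-42,5],[28,-48,5],[32,-54,5],[35,-58,5],[36.7,-61.2,5],[36.7,-61.2,5]], "turn": [0,0,0,0,0,0,0,0,0,0,0,0], "grip": [0.4,0.4,0.4,0.4,0.4,0.4,0.4,0.4,0.4,0.4,0.4,0.4]}}

```text
time_s: 1.6
position: [0.6189, -0.0427, 0.2719]
tcp_rot: [[-0.915, 0.404, -0.0], [0.404, 0.915, -0.0], [-0.0, -0.0, -1.0]]
force: [-0.7, 0.9, 0.2]
opening: 0.598
grasp_force: 0.0
```

```bash
python3 - <<'E'
from h import *
c=shot('wrist','w1'); s=read_state(); print(s['time_s'],s['position'],s['opening'],s['force'])
for P in((.618,-.04,.14),(.5765,.043,.154),(.655,.0843,.168),(.635,.0217,.058)): print(proj(c,P))
E
```

```text
1.65 [ 0.6211587  -0.04618112  0.27178875] 0.6011409848837309 [ 2.76749102 -1.62423169  0.76217092]
[321.03110568 188.95512631]
[387.65148406 115.04585344]
[464.68411951 178.82282717]
[370.84759506 165.97313794]
```

View pics/w1.png

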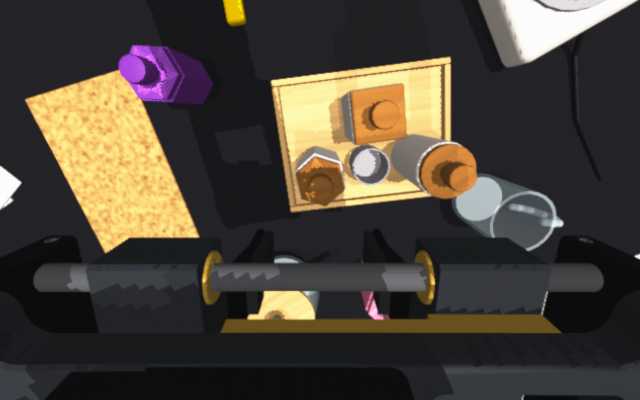

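The wrist view shows hex knob at (321,185), square knob at (384,115), round knob at (458,176), beaker at (369,163). These are within a few pixels of predictions. I'll let the arm settle and retake for accuracy.

{"op": "jog_arm", "data": {"delta_pos": [[0,0,0],[0,0,0],[0,0,0],[0,0,0]], "turn": [0,0,0,0], "grip": [0.4,0.4,0.4,0.4]}}

```text
time_s: 2.15
position: [0.6174, -0.0385, 0.2728]
tcp_rot: [[-0.917, 0.4, 0.0], [0.4, 0.917, 0.0], [-0.0, 0.0, -1.0]]
force: [1.1, -0.0, 0.1]
opening: 0.598
grasp_force: 0.0
```

```bash
python3 - <<'E'
from h import *
c=shot('wrist','w2'); s=read_state(); print(s['time_s'],s['position'],s['opening'],s['force'])
for P in((.618,-.04,.14),(.5765,.043,.154),(.655,.0843,.168),(.635,.0217,.058)): print(proj(c,P))
cv2.imwrite('pics/w2c.png',cv2.resize(c['color'][70:220,280:480],None,fx=4,fy=4,interpolation=cv2.INTER_CUBIC))
E
```

```text
2.2 [ 0.61745174 -0.03861721  0.27281027] 0.5987658791835863 [ 0.09506968 -0.1061328  -0.67922782]
[317.72574842 191.71718219]
[383.8140939  118.91421971]
[460.03100753 182.53388498]
[367.95881045 168.48429789]
```

View pics/w2c.png

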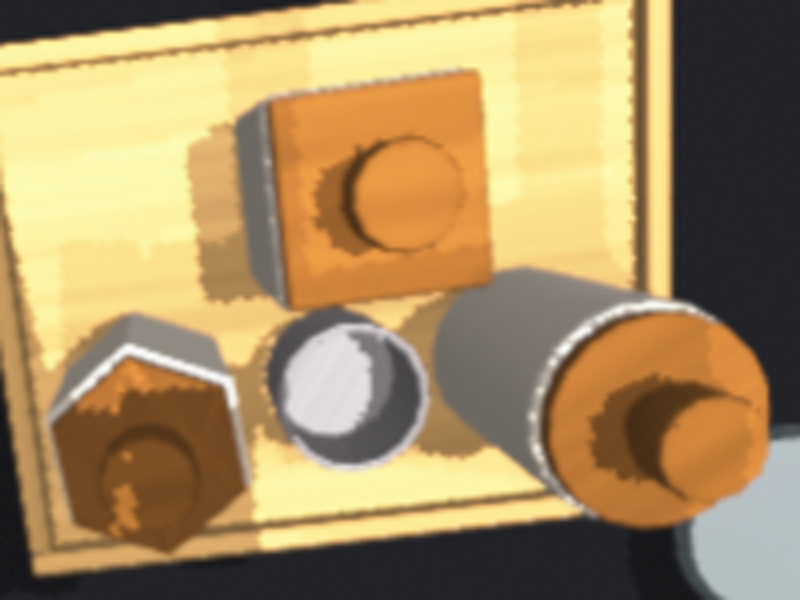

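Crop shows knob tops at hex (149,473), square (410,194), round (713,447), beaker rim (349,395).

```bash
python3 - <<'E'
from h import *
c=load('w2'); t=load('top0'); s=load('scene0')
for n,u,z in(('hex',(149,473),.14),('sq',(410,194),.154),('round',(713,447),.168),('bk',(349,395),.058)):
    print(n,onz(c,(280+(u[0]+.5)/4-.5,70+(u[1]+.5)/4-.5),z)[:2].round(4))
E
```

```text
hex [ 0.614  -0.0392]
sq [0.5752 0.0418]
round [0.6532 0.0828]
bk [0.6343 0.0205]
```

{"op": "jog_arm", "data": {"delta_pos": [[-0.1,-0.1,-3],[-0.1,-0.1,-6],[-0.1,-0.1,-9],[-0.1,-0.1,-12],[-0.1,-0.1,-14.5],[-0.1,-0.1,-15.9],[-0.1,-0.1,-15.9],[-0.1,-0.1,-15.9],[-0.1,-0.1,-15.9],[-0.1,-0.1,-15.9],[-0.1,-0.1,-15.9]], "turn": [0,0,0,0,0,0,0,0,0,0,0], "grip": [0.4,0.4,0.4,0.4,0.4,0.4,0.4,0.4,1,1,1]}}

```text
time_s: 3.58
position: [0.6169, -0.0406, 0.114]
tcp_rot: [[-0.916, 0.401, 0.001], [0.401, 0.916, -0.0], [-0.001, 0.0, -1.0]]
force: [0.0, 0.1, -0.4]
opening: 0.344
grasp_force: 0.0
```

{"op": "jog_arm", "data": {"delta_pos": [[0,0,0],[0,0,0],[0,0,0],[0,0,0],[0,0,1],[0,0,2.5],[0,0,4.5],[0,0,6],[0,0,7],[0,0,7],[0,0,7]], "turn": [0,0,0,0,0,0,0,0,0,0,0], "grip": [1,1,1,1,1,1,1,1,1,1,1]}}

```text
time_s: 4.95
position: [0.6161, -0.0404, 0.183]
tcp_rot: [[-0.916, 0.401, -0.001], [0.401, 0.916, 0.0], [0.001, -0.0, -1.0]]
force: [1.0, 0.5, -3.5]
opening: 0.29
grasp_force: 30.0
```

{"op": "jog_arm", "data": {"delta_pos": [[0,-1,0],[0,-3,0],[0,-6,0],[-0.1,-9.5,0],[-0.1,-13,0],[-0.2,-16.5,0],[-0.2,-20,0],[-0.3,-23.5,0],[-0.3,-26.2,0],[-0.3,-27.9,0],[-0.3,-28.5,0],[-0.3,-28.5,0]], "turn": [0,0,0,0,0,0,0,0,0,0,0,0], "grip": [1,1,1,1,1,1,1,1,1,1,1,1]}}

```text
time_s: 6.45
position: [0.6136, -0.325, 0.1834]
tcp_rot: [[-0.916, 0.401, -0.0], [0.401, 0.916, 0.001], [0.001, 0.001, -1.0]]
force: [-0.6, 0.2, -3.8]
opening: 0.292
grasp_force: 30.0
```

{"op": "jog_arm", "data": {"delta_pos": [[0,0,0],[0,0,-1.5],[0,0,-3.5],[0,0,-5.3],[0,0,-6.5],[0,0,-7.0],[0,0,-7.25],[0,0,-7.25],[0,0,-7.25],[0,0,-7.25],[0,0,-7.25],[0,0,-7.25]], "turn": [0,0,0,0,0,0,0,0,0,0,0,0], "grip": [1,1,1,1,1,1,1,1,1,0.4,0.4,0.4]}}

```text
time_s: 7.95
position: [0.6141, -0.3259, 0.1119]
tcp_rot: [[-0.916, 0.401, 0.001], [0.401, 0.916, -0.001], [-0.002, -0.0, -1.0]]
force: [0.7, 0.4, 0.3]
opening: 0.538
grasp_force: 0.0
```

{"op": "jog_arm", "data": {"delta_pos": [[0,0,0.5],[0,0,3],[0,0,7],[0,2,11],[0,6,13],[-0.5,11,13],[-1,17,13],[-2,23,13],[-3,29,13],[-3.5,34,13],[-3.8,36.8,13],[-3.8,36.8,13]], "turn": [0,0,0,0,0,0,0,0,0,0,0,0], "grip": [0.4,0.4,0.4,0.4,0.4,0.4,0.4,0.4,0.4,0.4,0.4,0.4]}}

```text
time_s: 9.45
position: [0.5753, 0.0446, 0.2417]
tcp_rot: [[-0.917, 0.398, 0.001], [0.398, 0.917, 0.0], [-0.001, 0.0, -1.0]]
force: [0.1, 0.0, 0.2]
opening: 0.6
grasp_force: 0.0
```

{"op": "jog_arm", "data": {"delta_pos": [[0,0,0],[0,0,0],[0,0,0]], "turn": [0,0,0], "grip": [0.4,0.4,0.4]}}

```text
time_s: 9.82
position: [0.5759, 0.0414, 0.241]
tcp_rot: [[-0.915, 0.403, -0.0], [0.403, 0.915, -0.0], [-0.0, -0.0, -1.0]]
force: [-0.4, 0.4, 0.3]
opening: 0.6
grasp_force: 0.0
```

```bash
python3 - <<'E'
from h import *
c=shot('top','t2'); s=read_state(); print(s['position'])
cv2.imwrite('pics/t2c.png',cv2.resize(c['color'][140:300,240:480],None,fx=3,fy=3,interpolation=cv2.INTER_CUBIC))
E
```

```text
[0.57587204 0.04153136 0.24098957]
```

View pics/t2c.png

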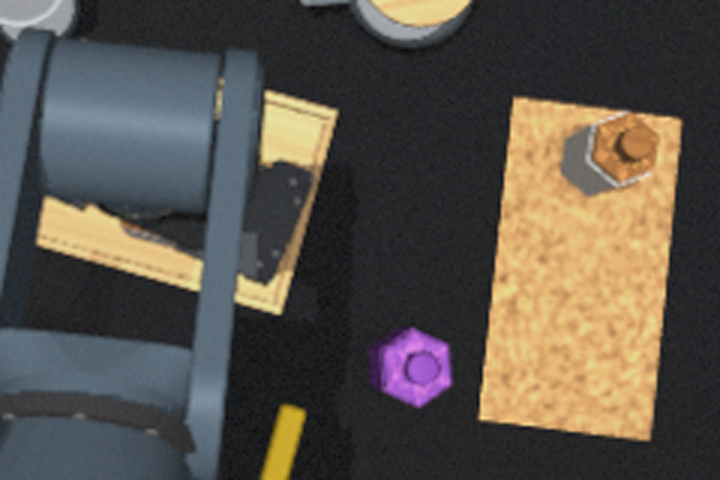

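The hex canister stands upright on the mat's far end (crop 635,145). Descending on the square canister.

{"op": "jog_arm", "data": {"delta_pos": [[0,0.1,-2],[0,0.1,-4.5],[0,0.1,-7],[0,0.1,-9],[0,0.1,-10.6],[0,0.1,-11.4],[0,0.1,-11.4],[0,0.1,-11.4],[0,0.1,-11.4],[0,0.1,-11.4],[0,0.1,-11.4],[0,0.1,-11.4]], "turn": [0,0,0,0,0,0,0,0,0,0,0,0], "grip": [0.4,0.4,0.4,0.4,0.4,0.4,0.4,0.4,1,1,1,1]}}

```text
time_s: 11.38
position: [0.5756, 0.0433, 0.1272]
tcp_rot: [[-0.916, 0.401, -0.0], [0.401, 0.916, -0.0], [-0.0, -0.0, -1.0]]
force: [-0.2, -1.0, 1.9]
opening: 0.288
grasp_force: 30.0
```

{"op": "jog_arm", "data": {"delta_pos": [[0,0,0],[0,0,0],[0,0,0],[0,0,1],[0,0,2.5],[0,0,4.5],[0,0,6.5],[0,0,8],[0,0,9],[0,0,9],[0,0,9]], "turn": [0,0,0,0,0,0,0,0,0,0,0], "grip": [1,1,1,1,1,1,1,1,1,1,1]}}

```text
time_s: 12.75
position: [0.5751, 0.0436, 0.2164]
tcp_rot: [[-0.916, 0.401, -0.002], [0.401, 0.916, 0.0], [0.002, -0.001, -1.0]]
force: [-0.3, 0.1, -4.1]
opening: 0.285
grasp_force: 30.0
```

{"op": "jog_arm", "data": {"delta_pos": [[0,-1,0],[0,-3.5,0],[0,-7,0],[0,-11,0],[0,-15,0],[-0.5,-19,0],[-1.5,-23,0],[-2.5,-27,0],[-3.5,-30.5,0],[-4.5,-33.5,0],[-5,-35.2,0],[-5.2,-35.6,0]], "turn": [0,0,0,0,0,0,0,0,0,0,0,0], "grip": [1,1,1,1,1,1,1,1,1,1,1,1]}}

```text
time_s: 14.25
position: [0.5233, -0.3135, 0.2166]
tcp_rot: [[-0.915, 0.403, -0.0], [0.403, 0.915, 0.001], [0.0, 0.001, -1.0]]
force: [-0.4, 0.5, -5.0]
opening: 0.292
grasp_force: 30.0
```

{"op": "jog_arm", "data": {"delta_pos": [[0,0,0],[0,0,-1.5],[0,0,-4],[0,0,-6.3],[0,0,-8],[0,0,-8.9],[0,0,-9.25],[0,0,-9.25],[0,0,-9.25],[0,0,-9.25],[0,0,-9.25],[0,0,-9.25]], "turn": [0,0,0,0,0,0,0,0,0,0,0,0], "grip": [1,1,1,1,1,1,1,1,1,0.4,0.4,0.4]}}

```text
time_s: 15.75
position: [0.5241, -0.3129, 0.1253]
tcp_rot: [[-0.916, 0.401, 0.001], [0.401, 0.916, -0.001], [-0.002, -0.0, -1.0]]
force: [-1.3, -0.2, 0.6]
opening: 0.54
grasp_force: 0.0
```

{"op": "jog_arm", "data": {"delta_pos": [[0,0,0.5],[0,0,3],[0,0,7],[0,2,11],[1,6,13],[2.5,11,13],[5,17,13],[7.5,24,13],[10,31,13],[12,36.5,13],[13,39.6,13],[13,39.6,13]], "turn": [0,0,0,0,0,0,0,0,0,0,0,0], "grip": [0.4,0.4,0.4,0.4,0.4,0.4,0.4,0.4,0.4,0.4,0.4,0.4]}}

```text
time_s: 17.25
position: [0.6543, 0.0878, 0.2548]
tcp_rot: [[-0.918, 0.396, 0.001], [0.396, 0.918, 0.001], [-0.001, 0.001, -1.0]]
force: [-1.1, 0.1, -0.6]
opening: 0.604
grasp_force: 0.0
```

{"op": "jog_arm", "data": {"delta_pos": [[0,0,0],[0,0,0],[0,0,0]], "turn": [0,0,0], "grip": [0.4,0.4,0.4]}}

```text
time_s: 17.62
position: [0.6536, 0.082, 0.2547]
tcp_rot: [[-0.915, 0.403, -0.0], [0.403, 0.915, -0.0], [-0.0, -0.0, -1.0]]
force: [-0.1, -0.8, 0.0]
opening: 0.598
grasp_force: 0.0
```

{"op": "jog_arm", "data": {"delta_pos": [[0.1,0,-2],[0.1,0,-4.5],[0.1,0,-7],[0.1,0,-9],[0.1,0,-10.6],[0.1,0,-11.3],[0.1,0,-11.3],[0.1,0,-11.3],[0.1,0,-11.3],[0.1,0,-11.3],[0.1,0,-11.3],[0.1,0,-11.3]], "turn": [0,0,0,0,0,0,0,0,0,0,0,0], "grip": [0.4,0.4,0.4,0.4,0.4,0.4,0.4,0.4,1,1,1,1]}}

```text
time_s: 19.12
position: [0.6548, 0.0837, 0.1417]
tcp_rot: [[-0.916, 0.401, 0.0], [0.401, 0.916, 0.0], [-0.0, 0.0, -1.0]]
force: [-0.7, 0.1, 0.1]
opening: 0.288
grasp_force: 30.0
```

{"op": "jog_arm", "data": {"delta_pos": [[0,0,0],[0,0,0],[0,0,0],[0,0,1],[0,0,2.5],[0,0,4.5],[0,0,6.5],[0,0,8],[0,0,9],[0,0,9],[0,0,9]], "turn": [0,0,0,0,0,0,0,0,0,0,0], "grip": [1,1,1,1,1,1,1,1,1,1,1]}}

```text
time_s: 20.5
position: [0.6541, 0.0835, 0.2307]
tcp_rot: [[-0.916, 0.401, -0.002], [0.401, 0.916, 0.0], [0.002, -0.001, -1.0]]
force: [0.3, 0.4, -3.0]
opening: 0.291
grasp_force: 30.0
```

{"op": "jog_arm", "data": {"delta_pos": [[0,0,2],[0,0,4.5],[-1,-2,6.5],[-3,-5,7],[-5.5,-9.5,7],[-8,-14,7],[-10.5,-18.5,7],[-13,-23,7],[-15.5,-27.5,7],[-18,-32,7],[-20,-35.5,7],[-21.5,-37.7,7]], "turn": [0,0,0,0,0,0,0,0,0,0,0,0], "grip": [1,1,1,1,1,1,1,1,1,1,1,1]}}

```text
time_s: 22.0
position: [0.4372, -0.2955, 0.3013]
tcp_rot: [[-0.915, 0.403, -0.001], [0.403, 0.915, -0.0], [0.001, -0.001, -1.0]]
force: [1.1, 0.6, -3.2]
opening: 0.292
grasp_force: 30.0
```

{"op": "jog_arm", "data": {"delta_pos": [[-0.5,-0.8,0],[-0.5,-0.8,0],[-0.5,-0.8,0],[-0.5,-0.8,-2],[-0.5,-0.8,-4.5],[-0.5,-0.8,-7],[-0.5,-0.8,-9.5],[-0.5,-0.8,-12],[-0.5,-0.8,-14],[-0.5,-0.8,-15.4],[-0.5,-0.8,-16.1],[-0.5,-0.8,-16.25]], "turn": [0,0,0,0,0,0,0,0,0,0,0,0], "grip": [1,1,1,1,1,1,1,1,1,1,1,1]}}

```text
time_s: 23.5
position: [0.435, -0.3014, 0.139]
tcp_rot: [[-0.916, 0.401, 0.0], [0.401, 0.916, -0.0], [-0.0, -0.0, -1.0]]
force: [0.1, 0.1, -3.1]
opening: 0.289
grasp_force: 30.0
```

{"op": "jog_arm", "data": {"delta_pos": [[0,0,0],[0,0,0],[0,0,0],[0,0,0],[0,0,0],[0,0,0]], "turn": [0,0,0,0,0,0], "grip": [1,1,0.4,0.4,0.4,0.4]}}

```text
time_s: 24.25
position: [0.4348, -0.3016, 0.1393]
tcp_rot: [[-0.916, 0.401, 0.0], [0.401, 0.916, -0.0], [-0.0, -0.0, -1.0]]
force: [-0.6, 0.1, 0.4]
opening: 0.583
grasp_force: 0.0
```

{"op": "jog_arm", "data": {"delta_pos": [[0,0,1],[0,0,4],[0,0,8],[1,2,12],[3,5,13],[6,10,13],[9,15,13],[12,20,13],[15,25,13],[18,29.5,10],[19.7,32,8],[20,32.3,6]], "turn": [0,0,0,0,0,0,0,0,0,0,0,0], "grip": [0.4,0.4,0.4,0.4,0.4,0.2,0,0,0,0,0,0]}}

```text
time_s: 25.75
position: [0.6357, 0.024, 0.1988]
tcp_rot: [[-0.917, 0.398, 0.001], [0.398, 0.917, 0.0], [-0.001, 0.001, -1.0]]
force: [0.2, -0.9, 0.4]
opening: 0.997
grasp_force: 0.0
```

{"op": "jog_arm", "data": {"delta_pos": [[0,0,0],[0,0,0],[0,0,0],[0,0,0]], "turn": [0,0,0,0], "grip": [0,0,0,0]}}

```text
time_s: 26.25
position: [0.635, 0.0209, 0.2001]
tcp_rot: [[-0.916, 0.402, 0.002], [0.402, 0.916, -0.0], [-0.002, 0.0, -1.0]]
force: [0.2, 0.3, -0.1]
opening: 1.001
grasp_force: 0.0
```

```bash
python3 - <<'E'
from h import *
c=shot('wrist','w3'); t=shot('top','t3');s=read_state(); print(s['time_s'],s['position'],s['opening'])
print(proj(c,(.635,.0215,.058)))
cv2.imwrite('pics/m3.png',np.vstack([c['color'][0:300],t['color'][150:300]]))
E
```

```text
26.35 [0.63481633 0.02114451 0.19968323] 1.0010770006441043
[319.3008148  187.93416106]
```

View pics/m3.png

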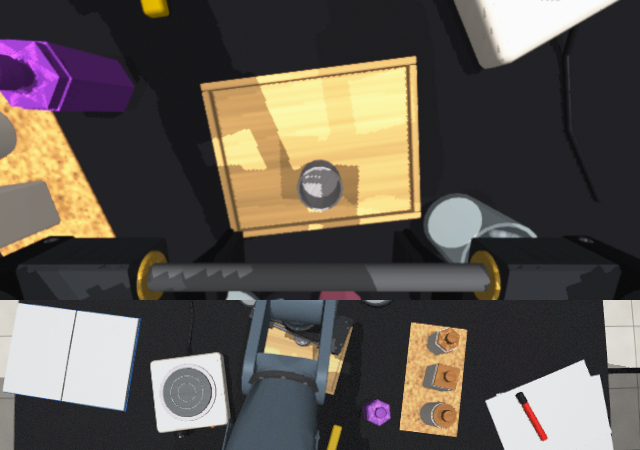

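The beaker rim is at (321,185) in the wrist view, as predicted, and all three canisters stand on the mat (lower panel 443,340 / 443,376 / 440,413). Descending on the beaker.

{"op": "jog_arm", "data": {"delta_pos": [[0,0,-3],[0,0,-6.5],[0,0,-10],[0,0,-13],[0,0,-15.5],[0,0,-17],[0,0,-17.5],[0,0,-17.5],[0,0,-17.5],[0,0,-17.5],[0,0,-17.5],[0,0,-17.5]], "turn": [0,0,0,0,0,0,0,0,0,0,0,0], "grip": [0,0,0,0,0,0,0,0,1,1,1,1]}}

```text
time_s: 27.85
position: [0.6348, 0.0215, 0.0243]
tcp_rot: [[-0.916, 0.401, 0.0], [0.401, 0.916, -0.0], [-0.0, 0.0, -1.0]]
force: [-0.5, -0.6, -0.2]
opening: 0.629
grasp_force: 0.0
```

{"op": "jog_arm", "data": {"delta_pos": [[0,0,0],[0,0,0],[0,0,0],[0,0,1],[0,0,3],[0,0,6],[0,0,10],[0,0,13.5],[0,0,16],[0,0,17],[0,0,17],[0,0,17]], "turn": [0,0,0,0,0,0,0,0,0,0,0,0], "grip": [1,1,1,1,1,1,1,1,1,1,1,1]}}

```text
time_s: 29.35
position: [0.6338, 0.0216, 0.1929]
tcp_rot: [[-0.916, 0.401, -0.002], [0.401, 0.916, 0.0], [0.002, -0.001, -1.0]]
force: [-0.4, -0.1, -0.6]
opening: 0.549
grasp_force: 30.0
```

{"op": "jog_arm", "data": {"delta_pos": [[0,1,0],[0,3,0],[0,6,0],[-0.5,9.5,0],[-0.5,13,0],[-1,16.5,0],[-1.5,19.5,0],[-2,22,0],[-2.3,23.1,0],[-2.3,23.1,0],[-2.3,23.1,0],[-2.3,23.1,0]], "turn": [0,0,0,0,0,0,0,0,0,0,0,0], "grip": [1,1,1,1,1,1,1,1,1,1,1,1]}}

```text
time_s: 30.85
position: [0.6121, 0.2515, 0.1941]
tcp_rot: [[-0.915, 0.402, 0.0], [0.402, 0.915, -0.0], [-0.0, -0.0, -1.0]]
force: [0.4, 1.4, 0.2]
opening: 0.548
grasp_force: 30.0
```

```bash
python3 - <<'E'
from h import *
c=shot('wrist','w4'); s=read_state(); print(s['time_s'],s['position'],s['opening'])
print(proj(c,(.501,.301,.072)))
E
```

```text
30.9 [0.61206778 0.25150096 0.19408353] 0.5506302174075037
[319.7977242   56.95095902]
```

View pics/w4.png

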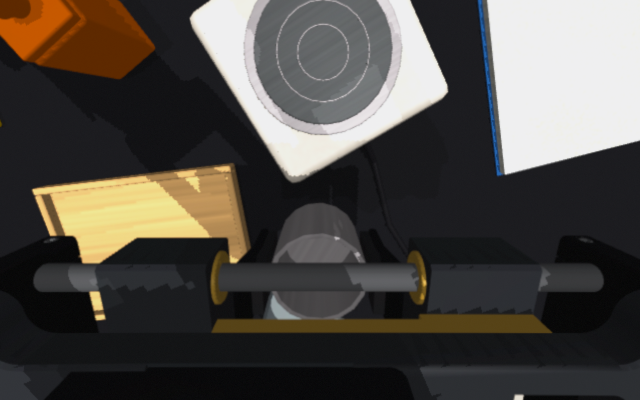

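The disc's rings are centred at about (323,51) in the wrist view, against (320,57) predicted.

```bash
python3 - <<'E'
from h import *
c=load('w4'); print(onz(c,(323,51),.072))
t=load('top0'); print(onz(t,(188,242),.072))
E
```

```text
[0.49782826 0.30538807 0.072     ]
[0.49980888 0.3019408  0.072     ]
```

{"op": "jog_arm", "data": {"delta_pos": [[-1,0.5,0],[-3,1.4,0],[-6,2.8,0],[-8.5,4,0],[-10.5,4.9,0],[-11.25,5.25,0],[-11.25,5.25,0],[-11.25,5.25,-2],[-11.25,5.25,-4.5],[-11.25,5.25,-7],[-11.25,5.25,-9],[-11.25,5.25,-9.8]], "turn": [0,0,0,0,0,0,0,0,0,0,0,0], "grip": [1,1,1,1,1,1,1,1,1,1,1,1]}}

```text
time_s: 32.4
position: [0.4998, 0.3043, 0.0947]
tcp_rot: [[-0.916, 0.402, -0.001], [0.402, 0.916, -0.001], [0.001, -0.001, -1.0]]
force: [-0.7, -0.1, -0.8]
opening: 0.544
grasp_force: 30.0
```

{"op": "jog_arm", "data": {"delta_pos": [[0,0,-0.2],[0,0,-0.4],[0,0,-0.6],[0,0,-0.7],[0,0,-0.7],[0,0,-0.7]], "turn": [0,0,0,0,0,0], "grip": [1,1,1,1,1,1]}}

```text
time_s: 33.15
position: [0.4992, 0.3051, 0.0892]
tcp_rot: [[-0.916, 0.401, 0.0], [0.401, 0.916, 0.0], [-0.0, 0.0, -1.0]]
force: [0.3, -0.1, -0.7]
opening: 0.547
grasp_force: 30.0
```

{"op": "jog_arm", "data": {"delta_pos": [[0,0,-0.1],[0,0,-0.1],[0,0,-0.1],[0,0,-0.1],[0,0,-0.1],[0,0,-0.1],[0,0,-0.1],[0,0,2],[0,0,5],[0,0,9],[0,0,13],[0,0,16]], "turn": [0,0,0,0,0,0,0,0,0,0,0,0], "grip": [1,0,0,0,0,0,0,0,0,0,0,0]}}

```text
time_s: 34.65
position: [0.4995, 0.3051, 0.251]
tcp_rot: [[-0.916, 0.401, 0.002], [0.401, 0.916, 0.001], [-0.001, 0.001, -1.0]]
force: [0.8, 0.2, 0.4]
opening: 0.995
grasp_force: 0.0
```

{"op": "jog_arm", "data": {"delta_pos": [[1,-0.5,1],[3,-2,2],[6,-4,2],[9,-6,2],[11,-7,2],[11,-7,2],[11,-7,2],[11,-7,2]], "turn": [0,0,0,0,0,0,0,0], "grip": [0,0,0,0.2,0.4,0.4,0.4,0.4]}}

```text
time_s: 35.65
position: [0.6081, 0.2356, 0.2688]
tcp_rot: [[-0.916, 0.4, -0.001], [0.4, 0.916, -0.0], [0.001, -0.001, -1.0]]
force: [0.0, -0.4, -0.7]
opening: 0.612
grasp_force: 0.0
```

```bash
python3 - <<'E'
from h import *
c=shot('wrist','w5'); s=read_state(); print(s['time_s'],s['position'],s['opening'])
print(proj(c,(.4995,.3045,.122)),proj(c,(.4995,.3045,.072)))
E
```

```text
35.7 [0.60823781 0.23563103 0.26902654] 0.6099900342021148
[340.03051356  55.49873414] [336.84970484  63.95792377]
```

View pics/w5.png

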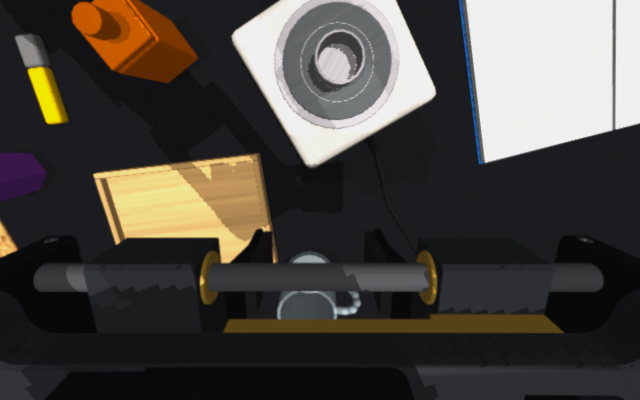

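The beaker's rim (338,57) sits over the disc centre (337,65 at disc height), concentric with the rings. Next I put the round canister back.

{"op": "jog_arm", "data": {"delta_pos": [[-1,-3,0],[-2.5,-8,0],[-4,-13.5,0],[-6,-19,0],[-8,-24.5,0],[-10,-30,0],[-11.5,-35.5,0],[-13,-41,0],[-15,-46.5,0],[-16.5,-51,0],[-17.35,-53.7,0],[-17.35,-53.7,0]], "turn": [0,0,0,0,0,0,0,0,0,0,0,0], "grip": [0.4,0.4,0.4,0.4,0.4,0.4,0.4,0.4,0.4,0.4,0.4,0.4]}}

```text
time_s: 37.2
position: [0.4353, -0.3034, 0.2693]
tcp_rot: [[-0.915, 0.404, 0.001], [0.404, 0.915, -0.001], [-0.001, -0.0, -1.0]]
force: [-0.2, 0.2, 0.1]
opening: 0.6
grasp_force: 0.0
```

{"op": "jog_arm", "data": {"delta_pos": [[0,0,0],[0,0,0],[0,0,-2],[0,0,-4],[0,0,-6],[0,0,-8],[0,0,-9],[0,0,-9]], "turn": [0,0,0,0,0,0,0,0], "grip": [0.4,0.4,0.4,0.4,0.4,0.4,0.4,0.4]}}

```text
time_s: 38.2
position: [0.4357, -0.3012, 0.1786]
tcp_rot: [[-0.916, 0.4, -0.001], [0.4, 0.916, 0.001], [0.001, 0.001, -1.0]]
force: [-0.8, 0.4, 0.4]
opening: 0.601
grasp_force: 0.0
```

{"op": "jog_arm", "data": {"delta_pos": [[-0.05,0,-1.5],[-0.05,0,-3],[-0.05,0,-4],[-0.05,0,-4],[-0.05,0,-4],[-0.05,0,-4],[-0.05,0,-4],[-0.05,0,-4],[-0.05,0,-4],[-0.05,0,-4],[-0.05,0,-4],[-0.05,0,-4]], "turn": [0,0,0,0,0,0,0,0,0,0,0,0], "grip": [0.4,0.4,0.4,0.4,0.4,1,1,1,1,1,1,1]}}

```text
time_s: 39.7
position: [0.4353, -0.302, 0.1392]
tcp_rot: [[-0.916, 0.401, 0.0], [0.401, 0.916, 0.0], [-0.0, 0.0, -1.0]]
force: [-0.2, -0.3, 2.9]
opening: 0.291
grasp_force: 30.0
```

{"op": "jog_arm", "data": {"delta_pos": [[0,0,1],[0,0,3],[0,0,5.5],[0,0,8],[0,0,10.5],[0,0,13],[0,0,15],[0,0,16],[0,0,16],[0,0,16]], "turn": [0,0,0,0,0,0,0,0,0,0], "grip": [1,1,1,1,1,1,1,1,1,1]}}

```text
time_s: 40.95
position: [0.4346, -0.3014, 0.298]
tcp_rot: [[-0.916, 0.401, -0.002], [0.401, 0.916, 0.002], [0.002, 0.001, -1.0]]
force: [-0.5, 0.7, -3.9]
opening: 0.288
grasp_force: 30.0
```

{"op": "jog_arm", "data": {"delta_pos": [[0.5,1,0],[2,3.5,0],[4.5,8,0],[7,12.5,0],[9.5,17,0],[12,21.5,0],[14.5,26,0],[17,30.5,0],[19.5,34.5,0],[21.2,37.3,0],[22,38.5,0],[22,38.5,0]], "turn": [0,0,0,0,0,0,0,0,0,0,0,0], "grip": [1,1,1,1,1,1,1,1,1,1,1,1]}}

```text
time_s: 42.45
position: [0.6548, 0.0836, 0.2982]
tcp_rot: [[-0.917, 0.4, -0.002], [0.4, 0.917, -0.0], [0.001, -0.001, -1.0]]
force: [-0.5, 0.5, -3.1]
opening: 0.292
grasp_force: 30.0
```

{"op": "jog_arm", "data": {"delta_pos": [[0,0,0],[0,0,0],[0,0,-1.5],[0,0,-4],[0,0,-6.5],[0,0,-9],[0,0,-11.5],[0,0,-13.5],[0,0,-14.8],[0,0,-15.2],[0,0,-15.2],[0,0,-15.2]], "turn": [0,0,0,0,0,0,0,0,0,0,0,0], "grip": [1,1,1,1,1,1,1,1,1,1,1,1]}}

```text
time_s: 43.95
position: [0.6559, 0.083, 0.1481]
tcp_rot: [[-0.916, 0.401, 0.002], [0.401, 0.916, -0.0], [-0.002, 0.001, -1.0]]
force: [-0.5, 0.8, -2.7]
opening: 0.286
grasp_force: 30.0
```

{"op": "jog_arm", "data": {"delta_pos": [[-0.05,0,-0.2],[-0.05,0,-0.4],[-0.05,0,-0.45],[-0.05,0,-0.45],[-0.05,0,-0.45]], "turn": [0,0,0,0,0], "grip": [1,1,1,1,1]}}

```text
time_s: 44.58
position: [0.6547, 0.083, 0.1426]
tcp_rot: [[-0.916, 0.401, 0.0], [0.401, 0.916, -0.0], [-0.0, 0.0, -1.0]]
force: [0.6, -0.5, -3.5]
opening: 0.288
grasp_force: 30.0
```

{"op": "jog_arm", "data": {"delta_pos": [[0,0,-0.05],[0,0,-0.05],[0,0,-0.05],[0,0,-0.05],[0,0,1],[0,0,4],[0,0,8],[-1,-3,11],[-2.5,-8,12],[-4.5,-14,12],[-6.5,-20,12],[-8.5,-26,12]], "turn": [0,0,0,0,0,0,0,0,0,0,0,0], "grip": [0.4,0.4,0.4,0.4,0.4,0.4,0.4,0.4,0.4,0.4,0.4,0.4]}}

```text
time_s: 46.08
position: [0.5699, -0.1767, 0.2637]
tcp_rot: [[-0.916, 0.401, 0.002], [0.401, 0.916, -0.001], [-0.002, -0.0, -1.0]]
force: [-0.6, -0.9, 0.3]
opening: 0.602
grasp_force: 0.0
```

{"op": "jog_arm", "data": {"delta_pos": [[-2,-6,0],[-3.5,-10.5,0],[-4.6,-13.6,0],[-4.6,-13.6,0],[-4.6,-13.6,0],[-4.6,-13.6,0],[-4.6,-13.6,-2],[-4.6,-13.6,-4.5],[-4.6,-13.6,-7],[-4.6,-13.6,-8.5],[-4.6,-13.6,-9],[-4.6,-13.6,-9]], "turn": [0,0,0,0,0,0,0,0,0,0,0,0], "grip": [0.4,0.4,0.4,0.4,0.4,0.4,0.4,0.4,0.4,0.4,0.4,0.4]}}

```text
time_s: 47.58
position: [0.5248, -0.3108, 0.1728]
tcp_rot: [[-0.916, 0.401, 0.0], [0.401, 0.916, -0.0], [-0.0, -0.0, -1.0]]
force: [-0.3, 0.2, -0.1]
opening: 0.6
grasp_force: 0.0
```

Target (0.5238, -0.313, 0.1253).

{"op": "jog_arm", "data": {"delta_pos": [[-0.1,-0.2,-1.5],[-0.1,-0.2,-3.5],[-0.1,-0.2,-4.7],[-0.1,-0.2,-4.7],[-0.1,-0.2,-4.7],[-0.1,-0.2,-4.7],[-0.1,-0.2,-4.7],[-0.1,-0.2,-4.7],[-0.1,-0.2,-4.7],[-0.1,-0.2,-4.7],[-0.1,-0.2,-4.7],[-0.1,-0.2,-4.7]], "turn": [0,0,0,0,0,0,0,0,0,0,0,0], "grip": [0.4,0.4,0.4,0.4,0.4,1,1,1,1,1,1,1]}}

```text
time_s: 49.08
position: [0.5234, -0.3131, 0.1258]
tcp_rot: [[-0.916, 0.401, 0.0], [0.401, 0.916, -0.0], [-0.0, -0.0, -1.0]]
force: [-1.3, -1.8, 1.4]
opening: 0.287
grasp_force: 30.0
```

{"op": "jog_arm", "data": {"delta_pos": [[0,0,1],[0,0,3],[0,0,5.5],[0,0,8],[0,0,9.5],[0,0,10],[0,0,10],[0,0,10]], "turn": [0,0,0,0,0,0,0,0], "grip": [1,1,1,1,1,1,1,1]}}

```text
time_s: 50.08
position: [0.5228, -0.3123, 0.2243]
tcp_rot: [[-0.916, 0.401, -0.002], [0.401, 0.916, 0.002], [0.002, 0.001, -1.0]]
force: [0.2, 0.3, -5.1]
opening: 0.287
grasp_force: 30.0
```

{"op": "jog_arm", "data": {"delta_pos": [[0.5,1,0],[1.5,3.5,0],[2.5,7,0],[3.5,11,0],[4.5,15,0],[5,19,0],[5.2,23,0],[5.2,27,0],[5.2,30.5,0],[5.2,33.5,0],[5.2,35.2,0],[5.2,35.6,0]], "turn": [0,0,0,0,0,0,0,0,0,0,0,0], "grip": [1,1,1,1,1,1,1,1,1,1,1,1]}}

```text
time_s: 51.58
position: [0.5751, 0.0441, 0.2253]
tcp_rot: [[-0.917, 0.4, -0.001], [0.4, 0.917, -0.0], [0.0, -0.0, -1.0]]
force: [-0.3, -0.4, -4.9]
opening: 0.29
grasp_force: 30.0
```

{"op": "jog_arm", "data": {"delta_pos": [[0,0,0],[0,0,0],[0,0,-1.5],[0,0,-4],[0,0,-6],[0,0,-8],[0,0,-9],[0,0,-9.2],[0,0,-9.2],[0,0,-9.2],[0,0,-9.2]], "turn": [0,0,0,0,0,0,0,0,0,0,0], "grip": [1,1,1,1,1,1,1,1,1,1,1]}}

```text
time_s: 52.95
position: [0.5758, 0.0431, 0.1342]
tcp_rot: [[-0.916, 0.401, 0.001], [0.401, 0.916, -0.0], [-0.001, 0.0, -1.0]]
force: [0.0, -0.0, -4.8]
opening: 0.287
grasp_force: 30.0
```

{"op": "jog_arm", "data": {"delta_pos": [[0,0,-0.3],[0,0,-0.5],[0,0,-0.5],[0,0,-0.5],[0,0,-0.5],[0,0,-0.5],[0,0,-0.5],[0,0,-0.5],[0,0,1],[0,0,4],[0,0,8],[0,0,12]], "turn": [0,0,0,0,0,0,0,0,0,0,0,0], "grip": [1,1,1,1,0.4,0.4,0.4,0.4,0.4,0.4,0.4,0.4]}}

```text
time_s: 54.45
position: [0.5754, 0.0431, 0.2558]
tcp_rot: [[-0.916, 0.401, 0.001], [0.401, 0.916, -0.0], [-0.001, 0.0, -1.0]]
force: [0.3, 0.5, -0.5]
opening: 0.603
grasp_force: 0.0
```

{"op": "jog_arm", "data": {"delta_pos": [[0.3,-3,0],[0.6,-8,0],[1.2,-14,0],[2,-20,0],[2.7,-26,0],[3.4,-32,0],[3.8,-35.8,0],[3.8,-36.9,0],[3.8,-36.9,0],[3.8,-36.9,0],[3.8,-36.9,-3],[3.8,-36.9,-6]], "turn": [0,0,0,0,0,0,0,0,0,0,0,0], "grip": [0.4,0.4,0.4,0.4,0.4,0.4,0.4,0.4,0.4,0.4,0.4,0.4]}}

```text
time_s: 55.95
position: [0.6139, -0.3239, 0.194]
tcp_rot: [[-0.917, 0.399, 0.001], [0.399, 0.917, -0.001], [-0.001, -0.0, -1.0]]
force: [0.5, 0.0, 0.2]
opening: 0.602
grasp_force: 0.0
```

{"op": "jog_arm", "data": {"delta_pos": [[0,0,-1],[0,0,-2],[0,0,-2],[0,0,-2]], "turn": [0,0,0,0], "grip": [0.4,0.4,0.4,0.4]}}

```text
time_s: 56.45
position: [0.614, -0.3262, 0.1746]
tcp_rot: [[-0.916, 0.401, 0.002], [0.401, 0.916, -0.001], [-0.002, -0.0, -1.0]]
force: [0.6, 0.1, 0.4]
opening: 0.597
grasp_force: 0.0
```

{"op": "jog_arm", "data": {"delta_pos": [[0,0,-2],[0,0,-4],[0,0,-5.7],[0,0,-6.3],[0,0,-6.3],[0,0,-6.3],[0,0,-6.3],[0,0,-6.3],[0,0,-6.3],[0,0,-6.3],[0,0,-6.3],[0,0,-6.3]], "turn": [0,0,0,0,0,0,0,0,0,0,0,0], "grip": [0.4,0.4,0.4,0.4,0.4,1,1,1,1,1,1,1]}}

```text
time_s: 57.95
position: [0.6137, -0.3258, 0.111]
tcp_rot: [[-0.916, 0.401, 0.001], [0.401, 0.916, -0.0], [-0.001, 0.0, -1.0]]
force: [0.9, 0.4, 3.2]
opening: 0.288
grasp_force: 30.0
```

{"op": "jog_arm", "data": {"delta_pos": [[0,0,1],[0,0,3],[0,0,5.5],[0,0,7.5],[0,0,8],[0,0,8],[0,0,8]], "turn": [0,0,0,0,0,0,0], "grip": [1,1,1,1,1,1,1]}}

```text
time_s: 58.82
position: [0.6127, -0.3254, 0.1894]
tcp_rot: [[-0.916, 0.401, -0.002], [0.401, 0.916, 0.001], [0.002, 0.001, -1.0]]
force: [0.8, 0.2, -4.3]
opening: 0.287
grasp_force: 30.0
```

{"op": "jog_arm", "data": {"delta_pos": [[0,1,0],[0,3,0],[0.1,6,0],[0.1,9.5,0],[0.2,13,0],[0.2,16.5,0],[0.3,20,0],[0.3,23.5,0],[0.3,26.2,0],[0.3,27.9,0],[0.3,28.5,0],[0.3,28.5,0]], "turn": [0,0,0,0,0,0,0,0,0,0,0,0], "grip": [1,1,1,1,1,1,1,1,1,1,1,1]}}

```text
time_s: 60.32
position: [0.6164, -0.0409, 0.1906]
tcp_rot: [[-0.916, 0.401, 0.0], [0.401, 0.916, -0.001], [-0.0, -0.0, -1.0]]
force: [0.3, -0.5, -4.9]
opening: 0.287
grasp_force: 30.0
```

{"op": "jog_arm", "data": {"delta_pos": [[0,0,0],[0,0,0],[0,0,-1.5],[0,0,-4],[0,0,-6],[0,0,-7],[0,0,-7.2],[0,0,-7.2],[0,0,-7.2],[0,0,-7.2]], "turn": [0,0,0,0,0,0,0,0,0,0], "grip": [1,1,1,1,1,1,1,1,1,1]}}

```text
time_s: 61.58
position: [0.6168, -0.041, 0.1193]
tcp_rot: [[-0.916, 0.401, 0.001], [0.401, 0.916, -0.0], [-0.001, 0.0, -1.0]]
force: [0.4, -0.6, -3.4]
opening: 0.291
grasp_force: 30.0
```

Target z 0.114; lower, release, rise, and pull back over the mat for a check.

{"op": "jog_arm", "data": {"delta_pos": [[0,0,-0.3],[0,0,-0.5],[0,0,-0.5],[0,0,-0.5],[0,0,-0.5],[0,0,-0.5],[0,0,-0.5],[0,0,-0.5],[0,0,1],[0,0,4],[0,0,9],[0,0,14]], "turn": [0,0,0,0,0,0,0,0,0,0,0,0], "grip": [1,1,1,1,0.4,0.4,0.4,0.4,0.4,0.4,0.4,0.4]}}

```text
time_s: 63.08
position: [0.6163, -0.0409, 0.2609]
tcp_rot: [[-0.916, 0.401, 0.001], [0.401, 0.916, -0.0], [-0.001, 0.0, -1.0]]
force: [0.5, -0.0, 0.1]
opening: 0.599
grasp_force: 0.0
```

{"op": "jog_arm", "data": {"delta_pos": [[-1,-3,0],[-3,-8,0],[-6,-14,0],[-9,-20,0],[-11,-26,0],[-12,-29,0],[-12,-30,0],[-12,-30,0],[-12,-30,0],[-12,-30,0]], "turn": [0,0,0,0,0,0,0,0,0,0], "grip": [0.4,0.4,0.4,0.4,0.4,0.4,0.4,0.4,0.4,0.4]}}

```text
time_s: 64.32
position: [0.4969, -0.3393, 0.2587]
tcp_rot: [[-0.917, 0.399, -0.0], [0.399, 0.917, 0.0], [0.0, 0.0, -1.0]]
force: [0.5, -0.0, -0.6]
opening: 0.6
grasp_force: 0.0
```

```bash
python3 - <<'E'
from h import *
t=shot('top','t9');s=shot('scene','s9');a=load('top0')['color']
f=lambda i:cv2.resize(i[100:300,140:360],None,fx=1.8,fy=1.8,interpolation=cv2.INTER_CUBIC)
cv2.imwrite('pics/t9c.png',np.hstack([f(a),f(t['color'])]))
st=read_state(); print(st['time_s'],st['force'])
E
```

```text
64.425 [-0.55870015  0.08615678  0.724215  ]
```

View pics/t9c.png

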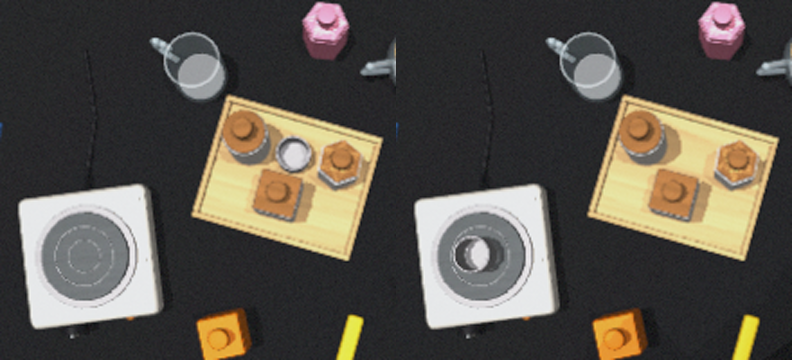

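View pics/s9.png

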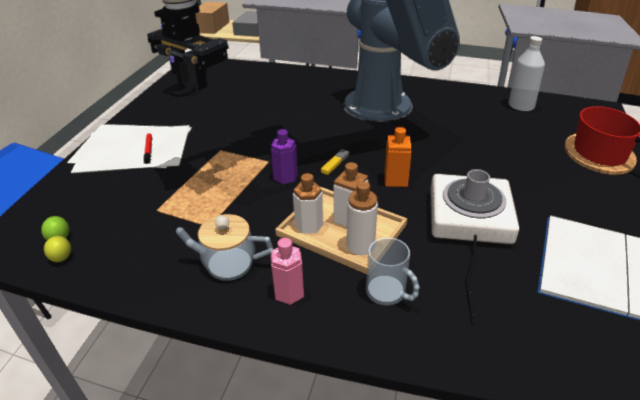

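Canisters match their start pixels and stand upright. Checking the beaker's centring numerically.

```bash
python3 - <<'E'
from h import *
t=load('t9');a=load('top0');s=load('s9');w=load('w5')
cv2.imwrite('pics/b.png',np.hstack([cv2.resize(t['color'][200:280,147:227],None,fx=5,fy=5,interpolation=cv2.INTER_CUBIC),cv2.resize(s['color'][160:240,435:515],None,fx=5,fy=5,interpolation=cv2.INTER_CUBIC)]))
print(onz(t,(181.1,240),.122)[:2],onz(a,(186.7,242.2),.072)[:2], onz(w,(338,57),.122)[:2], onz(w,(336.5,66),.072)[:2])
E
```

```text
[0.50391851 0.30508517] [0.49936376 0.30513792] [0.49992621 0.30226413] [0.5012517  0.30335492]
```

View pics/b.png

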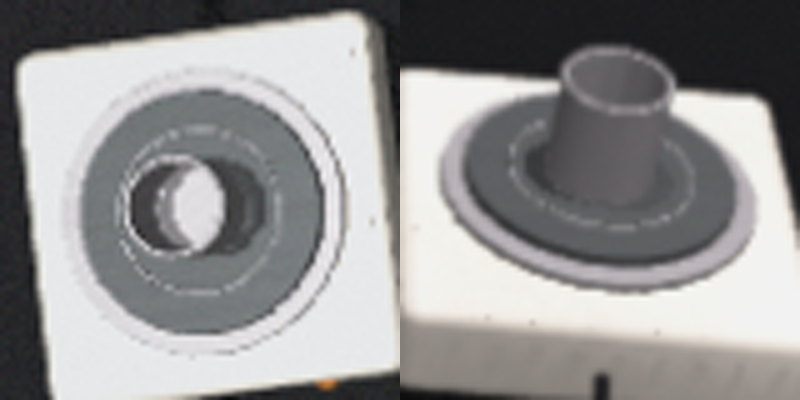

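The close-up shows the beaker upright and concentric with the disc's rings. Two views put it within about 5 mm of the centre, so I'm handing in.

```bash
python3 -c "
from rig import *
print(hand_in())"
```

```text
the job is handed in; nothing more can be done
None
```

I handed the job in at about 64 s of the 147 s limit: the beaker stands upright within about 5 mm of the disc's centre, and all three canisters are back where they started on the tray. The mug, teapot and marker look unmoved in the last pictures. The hand-in returned no verdict, so these are my own camera checks.

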